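Bolt the filter lid down and hold the purge key turned

TASK

The round filter lid of the extraction unit on the polishing bench has just been refitted: turn its three captive wing bolts clockwise to their end stops. Then take the key with the oblong head out of the wooden key block, push it fully home in the unit's key switch (its pins are sticky, so rock the key a little where it catches), and turn it a quarter turn clockwise to its stop. The switch springs back by itself, so finish while still holding the key turned, and leave the round-headed key and the things lying about on the bench where they are.

Things in the scene. Friction and masses are not known exactly. Their poses are not given: they have to be found in the camera images.
- unit: The extraction unit: a grey sheet-steel box 260 (x) x 360 (y) x 90 mm high, fixed on the bench; origin at the centre of its underside, x away from the robot, z up. On its flat top a round aluminium lid (radius 96, 8 mm thick) centred at (0, 72) mm carries the wing bolts on a circle of radius 70 mm; the key switch is at (-30, -115) mm, a small lamp 10 mm high at (45, -115) mm.
- bolt_a_grip (a point): Grip point of the wing bolt nearest the robot: on its turning axis, 24 mm above the lid (12 mm below the top of the wing). A black wing bolt: on a round boss (radius 11, 9 mm high) stands a flat upright wing 40 mm long along the point's x, 12 mm thick along y, from 8 to 36 mm above the lid. The point turns with the bolt; z up. Pinch the wing across its 12 mm.
- bolt_b_grip (a point): The same point of the second wing bolt, on the far left of the lid (towards +y).
- bolt_c_grip (a point): The same point of the third wing bolt, on the far right of the lid (towards -y).
- bolt_a (a joint): Turn of bolt a in rad: grows clockwise seen from above; 0 = open (wing points along the lid's radius), 1.571 = the end stop, fully fastened (wing square to the radius). Stays where it is left; friction about 0.1 N m.
- bolt_b (a joint): Turn of bolt b, as bolt_a.
- bolt_c (a joint): Turn of bolt c, as bolt_a.
- key_head (a point): Grip point of the key with the oblong head, 24 mm above its shoulder (underside of the head). The head is a black upright block 32 mm wide along x, 10 mm thick along y, 36 mm tall (12 mm of it above this point). z is up while the blade points down. At the start it stands in one of the two slots of the key block. About 45 g. It fits either way round (half turn about z).
- key_shoulder (a point): Centre of the underside of that key's head, where the blade begins; same axes. The steel blade below is 32 mm long, 10 mm wide along x, 4 mm thick along y, with a rounded nose; its first 8 mm under the head is a round neck of 4 mm.
- keyhole (a point): Centre of the keyhole, on the top face of the key switch, 102 mm above the bench; fixed to the unit. The slot is 11 mm long along x, 5 mm wide along y, 34 mm deep; z up. The key is home when its shoulder lies on this face. Around it a steel bezel of radius 17 mm. The switch turns only with the key less than 3 mm from home.
- plug (a joint): Turn of the key switch in rad, clockwise from above; 0 = rest, 1.571 = stop; a spring drives it back with 0.05 (rest) to 0.16 N m (stop). The key has 0.1 to 0.2 rad of play in it. Two sticky pins press on the blade's flats and catch its nose with the shoulder 20 and 12 mm above the face: a straight push takes up to 20 N; shifted 1 mm along y or rocked 3 degrees it needs some 9 N.
- rack: The wooden key block, fixed: 150 (x) x 50 (y) x 70 mm high, origin at the centre of its underside. Two slots in its top at x = -40 and +40 mm, 12 mm along x and 6 mm along y, hold the two keys upright, blade down, heads resting on the top.
- round_key_head (a point): Centre of the head of the other key, which stands in the other slot and stays there: its head is an upright round knob 24 mm across and 34 mm tall, round seen from above.
- pad_mid (a point): Centre of a white polishing pad, a disc 150 mm across and 30 mm thick lying on the bench; stays where it is.
- jar_mid (a point): Middle of an amber glass jar of polish, 72 mm across and 75 mm tall; stays where it is.
- cork_mid (a point): Centre of a cork sanding block 110 x 62 x 32 mm; stays where it is.
Things that resemble listed ones, but are neither listed nor needed, are in the scene too. Of the things that look like the part that bears key_head, the smallest one is meant.

How it is judged:
On the way, in this order (a step that is already met when the one before it is completed fails the run):
1. all three wing bolts turned to their end stops (value of joint each of bolt_a, bolt_b, bolt_c above 1.48 rad), for 0.2 s.
2. the key pushed home in the key switch, not yet turned (z of key_shoulder in the frame of keyhole below 0.0035 m and horizontal distance between key_shoulder and keyhole below 0.003 m and value of joint plug below 0.5 rad), for 0.1 s.
3. the key turned a quarter to its stop (value of joint plug above 1.33 rad), for 0.2 s.
At the end, for the whole second after the job is handed in: All three bolts within 5 degrees of their end stops; the key home in the switch (shoulder within 4.5 mm of the face, centred within 3 mm, upright within 8 degrees), still gripped (over 2 N) and held within 14 degrees of its quarter-turn stop (all of step 1 and value of joint plug above 1.33 rad and z of key_shoulder in the frame of keyhole below 0.0045 m and horizontal distance between key_shoulder and keyhole below 0.003 m and angle between key_head's own z axis and vertical below 0.15 rad and contact force between the fingers and key above 2 N); the arm keeps its last pose, push and grip.
It fails at once if the round-headed key disturbed (distance of round_key_head from where it was at the start of the episode above 0.02 m).
It fails at once if the polishing pad, the jar or the cork block pushed away (distance of any of pad_mid, jar_mid, cork_mid from where it was at the start of the episode above 0.03 m).
It also fails if it takes over 70 s, if anything falls off the work surface, if the arm or the gripper's body presses on something with over 40 N, if the wrist force passes 120 N, or if a joint passes its speed limit or range.

ROBOT

A 6-joint arm with a two-finger parallel gripper is mounted at the origin on the work surface. World frame = base frame: x ahead of the robot, y to its left, z up, the work surface at z = 0. Lengths are in m, angles in rad, forces in N, time in s.
With the tool pointing down it reaches from about 0.275 to 0.825 m from the base axis. Payload 4.9 kg.
Tool frame: the origin (TCP) lies midway between the tips of the shut fingers; the grasp point (between the pads) lies 19 mm behind it (grip_point_offset is the distance from the TCP to the grasp point, in m); z points along the fingers, y is the line along which they close (so a half turn about z gives the same grasp; the last joint's range is limited). The gripper opens to 85 mm and grips with 20 to 120 N. Pads are 22 mm wide; open, the fingers measure 114 mm over their backs; the gripper's body (76 mm by 85 mm) begins 54 mm behind the grasp point. The pads swing forward as they close: fully open they stand 13 mm farther back than shut.
Start: joints at [1.177, 0.326, -0.193, 1.052, 0, 1.437], TCP at [0.141, 0.532, 0.231] pointing down, gripper open.
Joint ranges: [-2.65, 2.65], [-0.97, 1.79], [-1.3, 1.35], [-1.93, 2.1], [-1.47, 1.37], [-3.14, 3.14]. Speed limits (rad/s): [2.57, 2.57, 3.14, 3.14, 3.14, 3.14].

INTERFACE

Orientations are given as a rotation vector (axis times angle).
In Python, from cell import * gives the robot as it stands. Calls block until the motion is done:
- movep(position, orientation): joint-space move of the TCP to a pose.
- move_l(position, velocity=0.15, rot=None, until_force=None): straight line of the TCP; rot=None keeps the orientation; velocity is the mean speed in m/s. With until_force (N) it stops when the force on the tool has changed by that much, and returns True; else False.
- set_joints(angles): joint-space move.
- let_go() and grab(newtons=None): open the fingers fully, or close them until they stop; newtons is the grip in N (None keeps the last).
- sleep(seconds).
- ik(position, orientation): joint angles nearest the present ones, or None.
- get_state(): the state.
- grab_frame(name): name is "scene" or "top" or "wrist"; returns a dict with "img" (420x560x3 uint8, red, green, blue), "fx", "fy", "cx", "cy" (pixels), "cam_to_world" (4x4, takes a point from camera to world coordinates); the wrist camera has in their place "T_tool_cam" (4x4, takes a point from camera to tool coordinates, whose origin is the TCP and whose axes are the flange's). Camera axes: x right, y down, z forward; pixel columns grow to the right and rows downward; lengths in m; the calibration is good to about 2 mm. A picture is of the moment at which its call begins: read the wrist's pose just before it. There is no depth.
A pose or a line that the arm cannot do raises MotionError and nothing moves.
- sign_off(): hands the job in; it is judged then, once.
Trained networks look in the newest picture that a camera, given by its name, has taken for a name from the list of things; names that differ only in an ending like _2 or _b are one class to them, and where a whole thing is asked for, a point or a joint stands for the part that bears it (a point fixed in the world has none). Each returns a list of dicts, best first, with "score" (0 to 1); they miss things now and then, are a little off and sometimes report something else, mostly with a low value. They report only what shows in the picture. A call takes as long as a camera call. They do not tell look-alikes from the thing itself.
- spot_in(camera, name): "centre" ([column, row] in pixels, amid what is visible of it).
- silhouettes(camera, name): "mask" (420x560 bool, what is visible of it) and "centre" ([column, row] in pixels, amid what is visible of it).
- tip_of(camera, name): "centre" ([column, row] in pixels: a listed point, or the origin of a listed thing).
The state is a dict: "clock": time; "q": joint angles; "joint_velocities": joint speeds; "tau": joint torques, N m; "position": TCP position; "eef_rot": TCP orientation; "contact_force": force on the tool from outside, world axes, zero at the start; "wrist_torque": the same for the moment, N m; "finger_gap": opening from 0.0 (shut) to 1.0 (fully open); "grasp_force": force on a finger pad.
Only numpy, scipy, OpenCV 4.12 (cv2) and the standard library are available. Lean on these libraries where they do the work, as an engineer would, in place of code of your own. Each camera call takes 0.05 s, during which the arm holds its last target. There are 200 camera calls.

## Working session

There is one attempt and no reset: what is moved stays moved. The work goes in short steps, each a Python script; the robot and the scene stay as the last script left them, time stands still between calls to the robot, and variables do not carry over. Pictures are saved under pics/ and viewed, at most 10 in all, crops included, and the job is handed in when it is done.

```bash
ls; mkdir -p pics; python3 - <<'E'
from cell import *
import cv2, numpy as np
for n in ["scene","top"]:
    f=grab_frame(n); cv2.imwrite(f"pics/{n}0.png",f["img"][:,:,::-1])
    print(n,f["fx"],f["cx"],f["cy"],np.round(f["cam_to_world"],3).tolist())
    for nm in ["unit","bolt_a_grip","key_head","key_shoulder","keyhole","rack","round_key_head","pad_mid","jar_mid","cork_mid"]:
        print(nm,[(np.round(d["centre"]).tolist(),round(d["score"],2)) for d in tip_of(n,nm)][:6])
print(get_state())
E
```

```text
pics
scene 460.8693912829384 280.86194474444557 209.7119864709228 [[0.604, 0.497, -0.623, 1.17], [0.797, -0.369, 0.479, -0.451], [0.008, -0.786, -0.619, 0.789], [0.0, 0.0, 0.0, 1.0]]
unit [([313.0, 256.0], 0.84)]
bolt_a_grip [([328.0, 192.0], 0.59)]
key_head [([332.0, 224.0], 0.74), ([180.0, 266.0], 0.68), ([107.0, 241.0], 0.59), ([125.0, 315.0], 0.51), ([130.0, 318.0], 0.35)]
key_shoulder [([179.0, 272.0], 0.7), ([111.0, 251.0], 0.65), ([125.0, 316.0], 0.48)]
keyhole [([271.0, 230.0], 0.8)]
rack [([131.0, 322.0], 0.58)]
round_key_head [([115.0, 281.0], 0.61)]
pad_mid [([314.0, 252.0], 0.65), ([417.0, 209.0], 0.56)]
jar_mid [([183.0, 373.0], 0.64)]
cork_mid [([362.0, 176.0], 0.97), ([114.0, 280.0], 0.73)]
top 490.96449675973895 281.42354455672 203.48258333087804 [[0.025, -0.992, 0.124, 0.322], [-1.0, -0.024, 0.014, 0.053], [-0.011, -0.124, -0.992, 1.545], [0.0, 0.0, 0.0, 1.0]]
unit [([268.0, 185.0], 0.96), ([238.0, 201.0], 0.62), ([416.0, 197.0], 0.62)]
bolt_a_grip [([236.0, 198.0], 0.47)]
key_head [([164.0, 230.0], 0.6), ([417.0, 197.0], 0.56), ([403.0, 272.0], 0.55), ([415.0, 217.0
[... 357 characters left out ...]
.1, 'q': array([ 1.17679082e+00,  3.26179373e-01, -1.92598055e-01,  1.05203968e+00,
       -8.06752460e-06,  1.43659296e+00]), 'joint_velocities': array([ 5.22896563e-04, -4.43655689e-05, -3.71330353e-05, -1.54512294e-03,
       -1.37952028e-03, -5.47203580e-05]), 'tau': array([-7.59030991e-04, -4.43342757e+01,  2.62758869e+01,  1.35306105e-03,
       -1.92722027e-04,  5.93891485e-06]), 'position': array([0.14128321, 0.53154662, 0.23129282]), 'eef_rot': array([ 4.06949183e-01,  3.11512149e+00, -3.48193389e-05]), 'contact_force': array([ 0.48062601, -0.31379829, -0.57683434]), 'wrist_torque': array([ 0.01624882, -0.02245613,  0.03682845]), 'grasp_force': 0.0, 'finger_gap': 0.9988438915001995}
```

```bash
python3 - <<'E'
import cv2
a=cv2.imread("pics/top0.png")
cv2.imwrite("pics/top0c.png",cv2.resize(a[100:310,130:450],None,fx=2.5,fy=2.5,interpolation=cv2.INTER_CUBIC))
E
```

```text
(no output)
```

View pics/top0c.png

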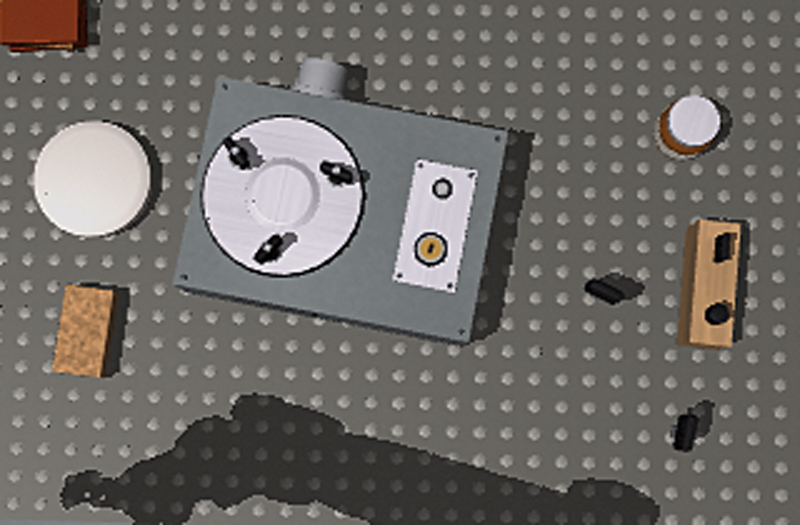

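View pics/scene0.png

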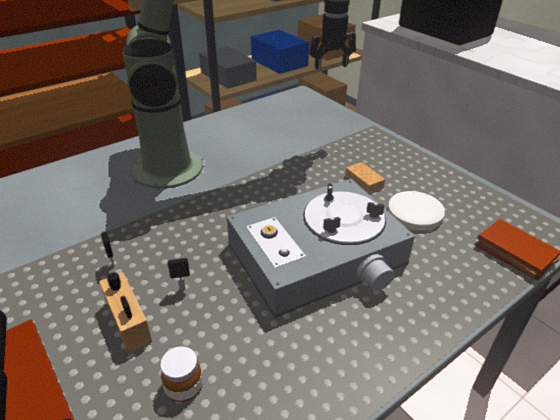

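The top view (full-image px) shows the lid with bolts a (237,199), b (225,161) and c (266,169), and the keyhole at (302,200). The oblong key could be confused with the key in the block's far slot (419,199), or with two loose look-alikes at (371,216) and (404,273). I choose the one in the block at (419,199), next to the round head at (417,225). I'll check it from close by.

```bash
cat > h.py <<'E'
from cell import *
import cv2, numpy as np
from scipy.spatial.transform import Rotation as R
from scipy.optimize import least_squares
def c2w(f,st=None):
    if "cam_to_world" in f: return np.array(f["cam_to_world"])
    T=np.eye(4); T[:3,:3]=R.from_rotvec(st["eef_rot"]).as_matrix(); T[:3,3]=st["position"]
    return T@np.array(f["T_tool_cam"])
def onplane(f,T,px,z):
    d=T[:3,:3]@np.array([(px[0]-f["cx"])/f["fx"],(px[1]-f["cy"])/f["fy"],1.])
    return T[:3,3]+d*(z-T[2,3])/d[2]
def proj(f,T,p):
    c=T[:3,:3].T@(np.asarray(p)-T[:3,3]); return np.array([f["fx"]*c[0]/c[2]+f["cx"],f["fy"]*c[1]/c[2]+f["cy"]])
def down(yaw):  # tool z down, tool y axis at world angle yaw (mod pi)
    y=np.array([np.cos(yaw),np.sin(yaw),0]); z=np.array([0,0,-1.]); x=np.cross(y,z)
    return R.from_matrix(np.c_[x,y,z]).as_rotvec()
def wrist(name=None):
    s=get_state(); f=grab_frame("wrist"); T=c2w(f,s)
    if name: cv2.imwrite(f"pics/{name}.png",f["img"][:,:,::-1])
    return f,T
def yaw_now():
    return np.arctan2(*R.from_rotvec(get_state()["eef_rot"]).as_matrix()[[1,0],1])
E
python3 - <<'E'
from h import *
f=grab_frame("top");T=c2w(f)
C=lambda x,y,z:onplane(f,T,(130+x/2.5,100+y/2.5),z)
P=[C(222,80,.09),C(507,128,.09),C(470,342,.09),C(177,290,.09)]
print(np.round(P,3))
M=[(.13,.18),(.13,-.18),(-.13,-.18),(-.13,.18)]
fun=lambda v:np.ravel([(R.from_euler('z',v[2]).as_matrix()[:2,:2]@m+v[:2]-p[:2]) for m,p in zip(M,P)])
r=least_squares(fun,[.4,0,0]);print(r.x,r.fun.round(4))
Rm=R.from_euler('z',r.x[2]).as_matrix()[:2,:2]
print("lid",C(284,195,.098)[:2],Rm@[0,.072]+r.x[:2]);print("hole",C(431,249,.102)[:2],Rm@[-.03,-.115]+r.x[:2])
for n,x,y,z in [("a",268,248,.12),("b",238,152,.12),("c",340,172,.12),("key",723,247,.1),("round",718,314,.1)]:print(n,C(x,y,z)[:2])
R0=[C(697,218,.07),C(746,222,.07),C(735,347,.07),C(690,345,.07)];print(np.round(R0,3))
g=grab_frame("wrist");print(g["fx"],np.round(g["T_tool_cam"],3).tolist(),yaw_now())
E
```

```text
[[ 0.718  0.27   0.09 ]
 [ 0.667 -0.078  0.09 ]
 [ 0.407 -0.037  0.09 ]
 [ 0.46   0.313  0.09 ]]
[ 0.56301606  0.11705884 -0.15333322] [ 0.0005  0.0051 -0.0026 -0.003   0.0002 -0.0038  0.0018  0.0017]
lid [0.57670685 0.1886132 ] [0.57401284 0.1882141 ]
hole [0.51517181 0.01156156] [0.51580373 0.00799007]
a [0.50938448 0.20312223]
b [0.62320674 0.24288388]
c [0.60192597 0.12132329]
key [ 0.52608334 -0.3340414 ]
round [ 0.44637522 -0.3274378 ]
[[ 0.565 -0.311  0.07 ]
 [ 0.562 -0.37   0.07 ]
 [ 0.41  -0.355  0.07 ]
 [ 0.411 -0.302  0.07 ]]
353.269770632724 [[0.0, -0.956, -0.295, 0.076], [1.0, 0.001, -0.0, -0.001], [0.0, -0.295, 0.956, -0.145], [0.0, 0.0, 0.0, 1.0]] 1.3110026095503717
```

```bash
python3 - <<'E'
from h import *
def look(p,yaw,name,names):
    movep(p,down(yaw)); f,T=wrist(name)
    for nm,z in names:
        for d in tip_of("wrist",nm)[:5]: print(nm,np.round(d["centre"]),round(d["score"],2),onplane(f,T,d["centre"],z).round(4)[:2])
    np.savez(f"pics/{name}.npz",T=T)
look([.49,-.33,.28],np.pi/2,"w_rack",[("key_head",.094),("key_shoulder",.07),("round_key_head",.09),("rack",0)])
look([.555,.15,.33],np.pi/2,"w_unit",[("bolt_a_grip",.122),("keyhole",.102),("unit",0)])
print(get_state()["clock"],get_state()["q"].round(2))
a,b=cv2.imread("pics/w_rack.png"),cv2.imread("pics/w_unit.png")
cv2.imwrite("pics/both.png",cv2.resize(np.hstack([a[:,80:480],b[:,80:480]]),None,fx=1,fy=1))
E
```

```text
key_head [406. 157.] 0.8 [ 0.4718 -0.206 ]
key_head [269. 217.] 0.75 [ 0.5323 -0.3352]
key_shoulder [396. 151.] 0.76 [ 0.4695 -0.2073]
key_shoulder [272. 209.] 0.65 [ 0.5315 -0.3319]
round_key_head [276. 132.] 0.72 [ 0.4489 -0.3287]
rack [273. 158.] 0.72 [ 0.4898 -0.3314]
bolt_a_grip [334. 128.] 0.86 [0.5123 0.2065]
keyhole [146. 130.] 0.93 [0.5161 0.0148]
unit [255. 159.] 0.68 [0.564  0.1223]
6.675 [ 0.13  0.33  0.07  1.31 -0.    0.14]
```

View pics/both.png

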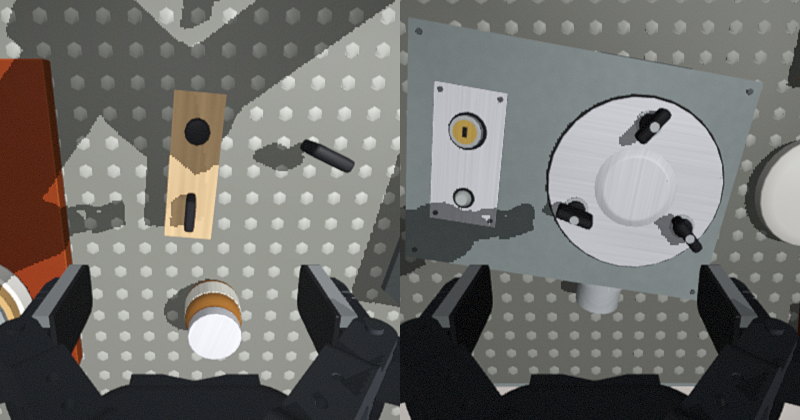

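Left half (rack view): the round key is at crop (197,131) and the thin oblong key at (190,212) in the block, with the larger look-alike at (327,156) standing outside. Right half: the keyhole is at (465,131). The wings at a (653,127), b (686,233) and c (575,215) are each already partly turned, by different amounts. I need to zoom in for their angles.

```bash
python3 - <<'E'
import cv2,numpy as np
a,b=cv2.imread("pics/w_rack.png"),cv2.imread("pics/w_unit.png")
c=[b[100:160,303:363],b[205:265,335:395],b[185:245,225:285],a[180:240,240:300]]
c=[cv2.resize(i,(300,300),interpolation=cv2.INTER_CUBIC) for i in c]
cv2.imwrite("pics/zoom.png",np.vstack([np.hstack(c[:2]),np.hstack(c[2:])]))
E
```

```text
(no output)
```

View pics/zoom.png

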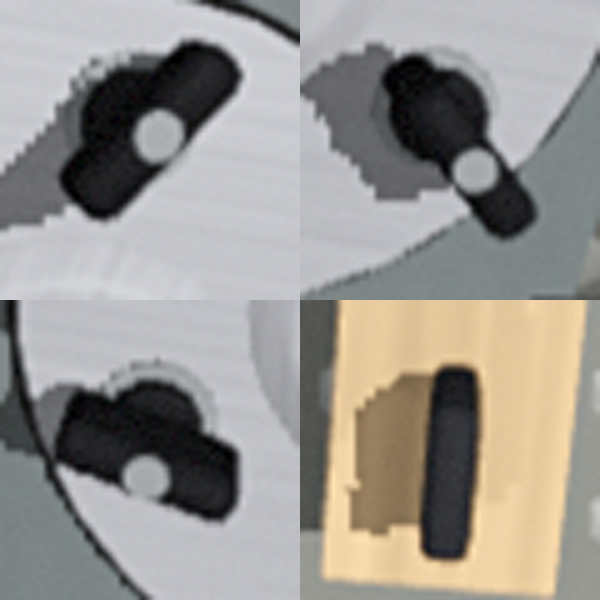

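The zoom shows each wing with a white axis dot (a (159,136), b (475,170), c (146,477)), and the key in the block is a thin bar lying along the block. I'll back-project these points.

```bash
python3 - <<'E'
from h import *
f=grab_frame("wrist");T=np.load("pics/w_unit.npz")["T"]; Tr=np.load("pics/w_rack.npz")["T"]
def W(o,p,z=.134,T=T): return onplane(f,T,(o[0]+p[0]/5,o[1]+p[1]/5),z)[:2]
B={"a":((303,100),(159,136),[((105,215),(238,78)),((62,175),(188,42))]),
"b":((335,205),(175,170),[((185,140),(235,210)),((140,165),(190,230))]),
"c":((225,185),(146,177),[((65,160),(220,220)),((85,90),(235,155))])}
lidpx=(80+636-400,187) 
cen=[W(o,d) for o,d,_ in B.values()]; L=np.mean(cen,0); print("lid centre",L,[np.linalg.norm(c-L) for c in cen])
for (k,(o,d,e)),c in zip(B.items(),cen):
    r=np.arctan2(*(c-L)[::-1]); ang=[np.arctan2(*(W(o,q)-W(o,p))[::-1]) for p,q in e]
    print(k,c,"radial",np.degrees(r),"wing",np.degrees(ang),"turn",[(np.degrees(r-x)+5)%180-5 for x in ang])
print("hole",onplane(f,T,(145,131),.102))
o=(240,180)
print("key",W(o,(457,370-300),.106,Tr) if 0 else [W(o,p,.106,Tr) for p in [(157,70),(145,255),(178,75),(165,255),(135,70)]])
print("rack corners",[onplane(f,Tr,p,.07)[:2].round(4) for p in [(80+175,90),(80+226,97),(80+210,239),(80+165,235)]])
E
```

```text
lid centre [0.57952247 0.19368484] [np.float64(0.07041519197439768), np.float64(0.07048645543679423), np.float64(0.07042300342423999)]
a [0.51011545 0.20555775] radial 170.29282138472948 wing [136.90305169 137.21203629] turn [np.float64(33.3897696977115), np.float64(33.08078509332659)]
b [0.62457848 0.24789089] radial 50.266672034509924 wing [36.65312268 38.11207628] turn [np.float64(13.61354935196978), np.float64(12.154595753566404)]
c [0.60387346 0.12760588] radial -69.7704716934973 wing [67.38538998 65.27523527] turn [np.float64(42.84413832514838), np.float64(44.9542930349877)]
hole [0.51672761 0.01394296 0.102     ]
key [array([ 0.50476688, -0.33269699]), array([ 0.54200324, -0.33505211]), array([ 0.50573562, -0.32875818]), array([ 0.54199733, -0.33117911]), array([ 0.50477329, -0.33682062])]
rack corners [array([ 0.4116, -0.3486]), array([ 0.4179, -0.2996]), array([ 0.5657, -0.3128]), array([ 0.5611, -0.3616])]
```

```bash
cat > bolt.py <<'E'
from h import *
D=np.pi/180
def bolt(k):
    c,rad,wing=dict(a=((.5101,.2056),170.27,137),b=((.6246,.2479),50.27,37.4),c=((.6039,.1276),-69.73,66.3))[k]
    end={"a":-9.73,"b":50.27,"c":110.27}[k]; start=end+((wing+90-end)%180)
    p=np.array([*c,.165]); movep(p,down(start*D))
    hit=move_l([*c,.110],.12,until_force=15); s=get_state(); z=s["position"][2]
    grab(40); s=get_state(); print(k,"start",start,"hit",hit,z.round(4),"gap",round(s["finger_gap"],3),"F",s["contact_force"].round(1),"tau",s["wrist_torque"].round(2))
    q=np.array(s["q"]); q[5]+=(start-end+3)*D; set_joints(q); sleep(.2)
    s=get_state(); print("  yaw",yaw_now()/D,"gap",round(s["finger_gap"],3),"gf",round(s["grasp_force"],1),"tau",s["wrist_torque"].round(2),"t",s["clock"])
    let_go(); move_l([*c,.165],.2)
E
python3 -c "
from bolt import *
bolt('a')"
```

```text
a start 46.999999999999986 hit False 0.1108 gap 0.131 F [-0.7  0.   3.6] tau [0.02 0.14 0.01]
  yaw -12.664018043662534 gap 0.13 gf 56.5 tau [ 0.05 -0.43  1.32] t 10.0083
```

```bash
python3 - <<'E'
from bolt import *
bolt('b'); bolt('c')
movep([.555,.15,.33],down(np.pi/2)); f,T=wrist("w_unit2"); np.savez("pics/w_unit2.npz",T=T)
b=f["img"][:,:,::-1]
c=[b[100:160,303:363],b[205:265,335:395],b[185:245,225:285],b[100:160,115:175]]
cv2.imwrite("pics/zoom2.png",np.vstack([np.hstack(x) for x in [[cv2.resize(i,(300,300),interpolation=cv2.INTER_CUBIC) for i in c[:2]],[cv2.resize(i,(300,300),interpolation=cv2.INTER_CUBIC) for i in c[2:]]]]))
E
```

```text
b start 127.4 hit False 0.1104 gap 0.134 F [-0.3 -0.6  2.3] tau [-0.15  0.07  0.01]
  yaw 47.34366827284796 gap 0.129 gf 56.8 tau [-1.11  0.07  1.36] t 15.9583
c start 156.3 hit False 0.1103 gap 0.135 F [-3.  -0.1  3.7] tau [ 0.11  0.45 -0.07]
  yaw 107.33290044275547 gap 0.129 gf 56.1 tau [-0.02  0.42  1.13] t 21.2083
```

View pics/zoom2.png

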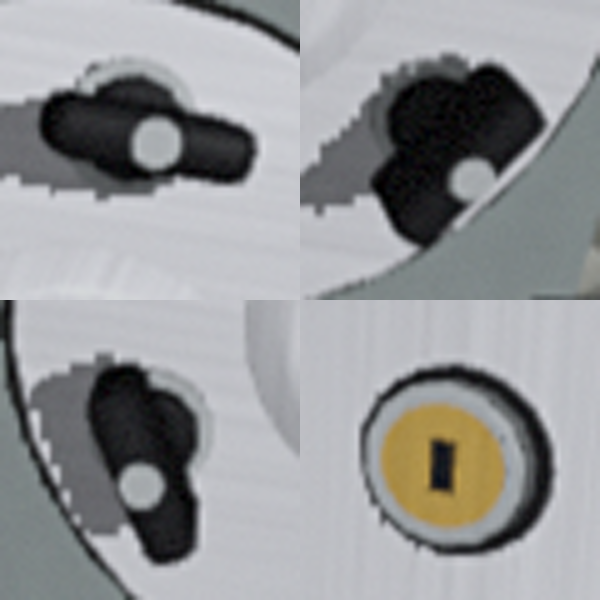

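Bolts a, b and c now stand square to the radius and are fastened. The keyhole slot shows at zoom (442,466). Next I'll look from directly above at the keyhole and then at the key, in the same tool-relative geometry so that calibration bias cancels.

```bash
cat > above.py <<'E'
from h import *
D=np.pi/180
def above(p,z,yawd,name,move=movep):
    X=R.from_rotvec(down(yawd*D)).as_matrix()[:,0]
    t=np.array([*p,z+.06])-X*.076; t[2]=z+.06
    move(t,down(yawd*D)); sleep(.15); f,T=wrist(name); u=proj(f,T,[*p,z]); 
    return f,T,u
def darkblob(f,T,u,z,half,thr,lo=60):
    x,y=int(u[0]),int(u[1]); y0=max(0,y-half);x0=x-half
    g=cv2.cvtColor(f["img"][y0:y+half,x0:x+half],cv2.COLOR_RGB2GRAY)
    n,l,s,c=cv2.connectedComponentsWithStats((g<thr).astype(np.uint8))
    out=[]
    for i in range(1,n):
        if s[i,4]>lo:
            pts=np.argwhere(l==i)[:,::-1].astype(np.float32)
            w=np.array([onplane(f,T,p+[x0,y0],z)[:2] for p in pts])
            r=cv2.minAreaRect((w*1000).astype(np.float32)); out.append((s[i,4],np.round(w.mean(0),4),np.round(r[0],2),np.round(r[1],1),round(r[2],1)))
    return g,out
E
python3 - <<'E'
from above import *
f,T,u=above((.517,.014),.102,80.26,"hole"); print(u)
g1,o=darkblob(f,T,u,.102,22,60,30); print(*o,sep="\n")
f,T,u=above((.524,-.333),.106,85,"keytop"); print(u)
g2,o=darkblob(f,T,u,.106,50,60); print(*o,sep="\n")
cv2.imwrite("pics/hk.png",np.hstack([cv2.resize(g,(400,400),interpolation=cv2.INTER_CUBIC) for g in (g1,g2)]))
print(get_state()["clock"])
E
```

```text
[273.9458357   91.00339219]
(np.int32(137), array([0.5175, 0.0134]), array([517.51,  13.66]), array([3.9, 9.6]), 80.4)
[272.87608156  92.15732327]
(np.int32(1014), array([ 0.5275, -0.3346]), array([ 527.86, -334.73]), array([ 9.6, 31. ]), 85.4)
25.7083
```

View pics/hk.png

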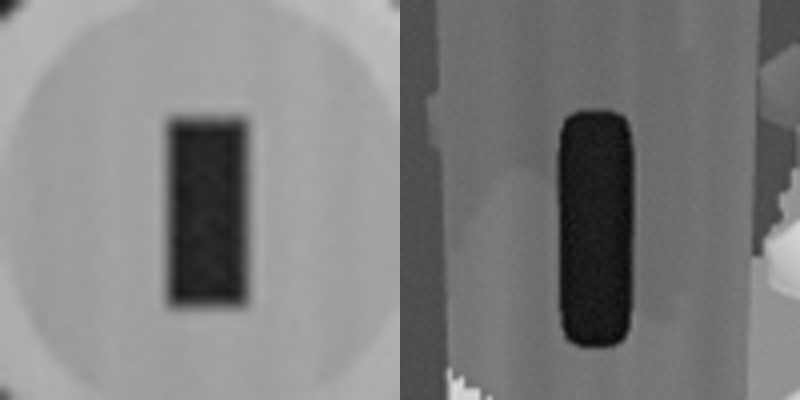

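The left crop is the keyhole (slot centred at about (207,212) in the crop). The right crop is the oblong head, measuring 31 x 9.6 mm, which confirms the 32 x 10 mm key. Now I grasp it and move above the hole.

```bash
python3 - <<'E'
from above import *
def show(m): 
    s=get_state(); print(m,s["position"].round(4),"gap",round(s["finger_gap"],3),"F",s["contact_force"].round(1),"tau",s["wrist_torque"].round(2),"gf",round(s["grasp_force"],1),"t",round(s["clock"],1))
K=(.5277,-.3347); yk=down(85.4*D)
movep([*K,.15],yk); print(move_l([*K,.076],.12,until_force=12)); show("down")
grab(80); show("grab")
move_l([*K,.2],.12); show("lift")
H=(.5175,.0135); yh=down(80.26*D)
movep([*H,.2],yh); show("over")
move_l([*H,.146],.1); show("above")
print(move_l([*H,.132],.03,until_force=6)); show("in?")
f,T=wrist("w_in")
E
```

```text
False
down [ 0.5285 -0.335   0.0765] gap 1.001 F [ 0.7 -1.4  0.7] tau [0.02 0.04 0.02] gf 0.0 t 26.9
grab [ 0.5279 -0.3349  0.0764] gap 0.104 F [-1.3  0.3  2.8] tau [-0.01  0.11  0.01] gf 78.5 t 27.6
lift [ 0.5272 -0.3343  0.199 ] gap 0.102 F [-0.3 -0.1  0. ] tau [-0.02 -0.03  0.01] gf 78.2 t 28.7
over [0.518  0.0127 0.2   ] gap 0.106 F [-0.2 -0.6 -0.6] tau [-0.03 -0.   -0.01] gf 78.2 t 30.1
above [0.5179 0.0132 0.1462] gap 0.1 F [0.3 0.2 0.4] tau [ 0.01 -0.01 -0.06] gf 78.1 t 30.7
False
in? [0.5172 0.0138 0.1317] gap 0.101 F [ 0.   1.  -1.5] tau [ 0.44 -0.01 -0.01] gf 77.9 t 31.4
```

View pics/w_in.png

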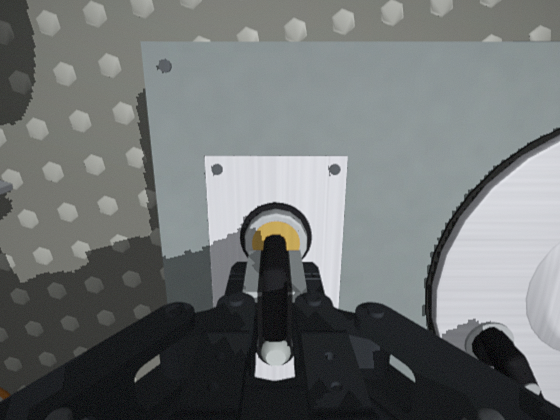

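The wrist picture shows the key standing centred over the brass plug at about (275,240), and its nose has gone in about 8 mm without force. I push on, rocking where it catches.

```bash
python3 - <<'E'
from above import *
H=np.array([.5175,.0135]); base=R.from_rotvec(down(80.26*D)); home=.1075
def show(m): 
    s=get_state(); print(m,s["position"].round(4),"F",s["contact_force"].round(1),"tau",s["wrist_torque"].round(2),"gap",round(s["finger_gap"],3),"t",round(s["clock"],1)); return s
rot=lambda a:(base*R.from_rotvec([a*D,0,0])).as_rotvec()
z=.132; sg=1
for i in range(14):
    hit=move_l([*H,home],.03,rot=rot(0),until_force=10); s=show(f"push {hit}")
    if not hit or s["position"][2]<home+.0012: break
    z=s["position"][2]
    for a in (3*sg,-3*sg):
        z-=.0015; hit=move_l([*H,max(z,home)],.02,rot=rot(a),until_force=16); z=get_state()["position"][2]; show(f" rock {a} {hit}")
E
```

```text
push True [0.5176 0.0138 0.126 ] F [ 1.3 -0.2 -1.3] tau [-0.07 -0.29 -0.01] gap 0.098 t 31.8
 rock 3 False [0.5181 0.0152 0.1251] F [-0.3  6.2  5.2] tau [ 1.31  0.08 -0.03] gap 0.103 t 32.0
 rock -3 True [0.5175 0.0124 0.1238] F [-0.2  0.7  0.6] tau [ 0.11 -0.18  0.05] gap 0.107 t 32.3
push True [0.5178 0.0143 0.1083] F [-1.1 -0.7  5.5] tau [-0.03  0.19  0.01] gap 0.101 t 32.8
```

```bash
python3 - <<'E'
from above import *
H=np.array([.5175,.0135])
def show(m): 
    s=get_state(); print(m,s["position"].round(4),"yaw",round(yaw_now()/D,1),"F",s["contact_force"].round(1),"tau",s["wrist_torque"].round(2),"gf",round(s["grasp_force"],1),"gap",round(s["finger_gap"],3),"t",round(s["clock"],1)); return s
hit=move_l([*H,.1072],.02,rot=down(80.26*D),until_force=15); sleep(.3); show(f"home {hit}")
q0=np.array(get_state()["q"])
for a in [30,60,85,90,93,96,98,100,102,104]:
    q=q0.copy(); q[5]+=a*D; set_joints(q); sleep(.15); s=show(a)
    if abs(s["wrist_torque"][2])>.5: break
E
```

```text
home False [0.5178 0.0143 0.1082] yaw 80.3 F [-3.8  3.  13.3] tau [0.69 0.61 0.03] gf 81.3 gap 0.105 t 33.3
30 [0.5179 0.0146 0.1083] yaw 50.5 F [-0.8  1.6  5.3] tau [0.41 0.15 0.07] gf 79.8 gap 0.107 t 34.1
60 [0.5181 0.0147 0.1083] yaw 20.5 F [0.1 2.  5.5] tau [ 0.48 -0.07  0.08] gf 79.7 gap 0.103 t 34.8
85 [0.5182 0.0147 0.1083] yaw -4.5 F [1.7 2.7 4.5] tau [ 0.88 -0.46  0.15] gf 79.6 gap 0.101 t 35.4
90 [0.5182 0.0147 0.1083] yaw -9.5 F [3.3 4.2 4.9] tau [ 1.   -0.58  0.07] gf 79.5 gap 0.101 t 35.8
93 [0.5182 0.0147 0.1083] yaw -12.5 F [1.9 3.5 3.6] tau [ 1.02 -0.57  0.14] gf 79.5 gap 0.107 t 36.2
96 [0.5183 0.0147 0.1083] yaw -15.5 F [2.5 5.4 3.9] tau [ 1.05 -0.54  0.13] gf 79.5 gap 0.102 t 36.6
98 [0.5183 0.0146 0.1083] yaw -17.5 F [2.3 4.7 3.5] tau [ 1.   -0.6   0.12] gf 79.5 gap 0.102 t 37.0
100 [0.5183 0.0146 0.1083] yaw -19.5 F [2.3 4.5 4. ] tau [ 0.97 -0.59  0.09] gf 79.5 gap 0.104 t 37.4
102 [0.5183 0.0146 0.1083] yaw -21.5 F [2.9 4.4 3.6] tau [ 0.94 -0.59  0.18] gf 79.5 gap 0.105 t 37.8
104 [0.5184 0.0145 0.1083] yaw -23.5 F [3.2 4.4 3.8] tau [ 0.93 -0.62  0.3 ] gf 79.5 gap 0.105 t 38.2
```

```bash
python3 - <<'E'
from above import *
q=np.array(get_state()["q"])
for i in range(2):
    q[5]+=1.5*D; set_joints(q); sleep(.4); s=get_state(); print(s["position"].round(4),s["contact_force"].round(1),s["wrist_torque"].round(2),yaw_now()/D,s["clock"])
    if s["wrist_torque"][2]>.5: break
f,T=wrist("w_turn"); 
E
```

```text
[0.5185 0.0145 0.1083] [2.  3.8 3. ] [ 0.78 -0.5   0.43] -24.952226526463186 38.875
[0.5185 0.0145 0.1083] [3.2 4.  2.4] [ 0.72 -0.59  0.47] -26.46645893720099 39.525
```

View pics/w_turn.png

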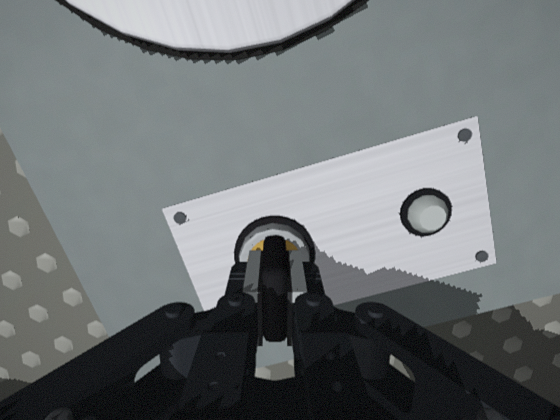

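The wrist picture shows the key head turned across the plug at (275,245). The torque of 0.47 N m is well above the 0.16 N m spring, so the key is on its stop. Its height is unchanged, so it is still home.

```bash
python3 -c "
from cell import *
print(sign_off())"
```

```text
the job is handed in; nothing more can be done
None
```

I handed the job in at about 40 s of robot time: by my readings all three wing bolts are at their end stops and the oblong key is home and held against its quarter-turn stop. The hand-in returned no verdict.

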